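# Brake the turning sample carousel with its lock pin and lock it

## Robot

A 7-joint arm with a two-finger parallel gripper is mounted at the origin on a cart in front of the work surface, level with it; the furniture and walls round the work are solid. World frame = base frame: x ahead of the robot, y to its left, z up, the work surface at z = 0. Lengths are in m, angles in rad, forces in N, time in s.
With the tool pointing down it reaches from about 0.4 to 0.875 m from the base axis. Payload 19.3 kg.
Tool frame: the origin (TCP) lies midway between the tips of the shut fingers; the grasp point (between the pads) lies 19 mm behind it; z points along the fingers, y is the line along which they close (so a half turn about z gives the same grasp; the last joint's range is limited). The gripper opens to 85 mm and grips with 20 to 120 N. Pads are 22 mm wide; open, the fingers measure 114 mm over their backs; the gripper's body (76 mm by 85 mm) begins 54 mm behind the grasp point. The pads swing forward as they close: fully open they stand 13 mm farther back than shut.
Start: joints at [1.181, 0.521, -0.036, 1.599, 0.021, 1.021, -0.113], TCP at [0.196, -0.593, 0.231] pointing down, gripper open.
Joint ranges: [-2.91, 2.91], [-0.3, 2.13], [-1.5, 1.42], [0.17, 2.43], [-1.26, 4.41], [0.16, 1.93], [-2.52, 2.52]. Speed limits (rad/s): [1.89, 1.89, 2.39, 2.39, 3.01, 3.01, 3.01].

## Interface

Orientations are given as [roll, pitch, yaw] about the fixed x, y, z axes, in that order (R = Rz(yaw) Ry(pitch) Rx(roll)).
In Python, from workcell import telemetry, grab_frame, calibration, bot, outline_of, landmark_of gives the robot as it stands. The module is installed in compiled form; this text tells all that it offers.
- The arm moves only by the shell command python3 -m inch 'ROWS' [FORCE]. ROWS is JSON, a list of rows, each a list of 7 numbers: the shift along the tool's x, y, z in m, then the turn, a rotation vector about the tool's x, y, z in rad, then the closure, from 0 (fully open) to 1 (shut). A call has 1 to 5 rows; each row shifts and turns the commanded pose from where the row before left it, along the tool's axes as they then stand; what a row does not reach is not made up. A row lasts 1/10 s, in which the tool goes at most 50 mm and 8.59 degrees, less where a joint would pass 70% of its speed; a pose out of reach is approached as far as the arm can. A call is refused whole if a number of a shift passes 0.05 or a number of a turn 0.15, either way. A call with a gripper value outside its range is refused whole. The fingers move at their own pace and stop on an object; FORCE is the grip in N (left out, the last holds). Time passes only in rows, so rows that do not move let the fingers close. It gives the time, the measured TCP pose, the force, the opening and the grip force at its end, in the units of the state.
- telemetry.observe(): the state, without advancing time (a new reading comes with each control period).
- grab_frame(name): name is "scene" or "top" or "wrist"; returns the picture (420x560x3 uint8, red, green, blue); there is no depth.
- calibration(name): a dict with "fovy" (degrees; the focal length in pixels is half the picture's height over the tangent of half this angle, whatever the lens; pixels are square), "cx", "cy" (the principal point, pixels), "pose" (4x4, takes a point from camera to world coordinates). Camera axes: x right, y down, z forward; pixel columns grow to the right and rows downward; lengths in m; the calibration is good to about 2 mm. A picture is of the moment at which its call begins: read the wrist's pose just before it. calibration takes no time and is no camera call; for the wrist camera it gives the pose at the moment of the call.
- bot.job_done(): hands the job in; it is judged then, once.
Trained networks look in the newest picture that a camera, given by its name, has taken for a name from the list of things; names that differ only in an ending like _2 or _b are one class to them, and where a whole thing is asked for, a point or a joint stands for the part that bears it (a point fixed in the world has none). Each returns a list of dicts, best first, with "score" (0 to 1); they miss things now and then, are a little off and sometimes report something else, mostly with a low value. They report only what shows in the picture. A call takes as long as a camera call. They do not tell look-alikes from the thing itself.
- outline_of(label, camera): "region" (420x560 bool, what is visible of it) and "rect" ([left, top, right, bottom] in pixels, round what is visible of it).
- landmark_of(label, camera): "xy" ([column, row] in pixels: a listed point, or the origin of a listed thing).
The state is a dict: "clock": time; "qpos": joint angles; "qd": joint speeds; "joint_efforts": joint torques, N m; "position": TCP position; "tool_rot": TCP orientation; "force": force on the tool from outside, world axes, zero at the start; "moment": the same for the moment, N m; "grip_width": finger opening in m; "finger_force": force on a finger pad.
Only numpy, scipy, OpenCV 4.12 (cv2) and the standard library are available. Lean on these libraries where they do the work, as an engineer would, in place of code of your own. Each camera call takes 0.05 s, during which the arm holds its last target. There are 200 camera calls.

## Task

The sample carousel keeps turning on its slipping drive. Take the orange-handled lock pin out of its blue parking block, put it down through the guide hole in the carousel's fixed arm and use its tip as a gentle brake on the turning disc, so that the disc slows to a creep and its one hole stops under the guide hole. Then push the pin fully home through the disc and let go, so that the carousel stays locked; never slam or force the pin, keep the hand off the disc and its vials, and leave the other things on the counter alone.

Things in the scene. Friction and masses are not known exactly. Their poses are not given: they have to be found in the camera images.
- lock_pin: Loose upright lock pin, 86 mm long, 70 g. Origin: centre of its lower end, z up along it. Steel shank 10 mm diameter from 0 to 38 mm (1 mm chamfer at the tip), flange 24 mm diameter from 38 to 44 mm, orange round handle 18 mm diameter from 44 to 86 mm, to be gripped from above. It starts in the parking block, flange on the block's top, tip 7 mm above the counter.
- park_block: Fixed blue block, 56x56x45 mm, with a 13 mm hole 40 mm deep in the middle of its top. Origin: centre of the underside.
- carousel_base: Fixed white round drive housing, 220 mm diameter, 32 mm high. Origin: centre of the underside, on the disc's axis; its -x axis points to the aluminium post, which carries the fixed arm, 44 mm wide and 12 mm thick (underside 66 mm, top 78 mm above the counter), over the disc's edge. The arm's screw heads reach 81 mm, the disc's vials 102 mm.
- guide (a point): Centre of the guide hole at the arm's top face, 78 mm above the counter, 81 mm from the disc's axis. The guide hole is 13 mm in diameter with a 2 mm chamfer and goes straight down through the 12 mm arm. With the pin fully home its flange lies on the arm's top and its tip is 38 mm below this point.
- disc (a joint): Disc angle (rad), counting over full turns, anticlockwise from above positive; at every multiple of 2 pi its hole is under the guide hole. Free it turns at +3 rad/s for ever; drive torque 0.12 N m at standstill, falling evenly to 0 at 3 rad/s; inertia 0.012 kg m2. About 2 to 3 N down on the pin's tip stops it (friction about 0.6), less lets it creep; at speed the hole's edge strikes the pin.
- float_shaft (a joint): How far the disc is pressed down (m), 0 when free, at most 0.012. The disc with its shaft floats on a spring: 0.3 N preload, then 400 N/m, so 6 mm down is about 2.7 N; at 12 mm it meets a hard stop. It springs up again when the pin drops into the hole.
- disc_hole (a point): Centre of the disc's one hole, at its top face. Disc: grey, 200 mm diameter, 8 mm thick, top 60 mm above the counter when free, nothing for 20 mm below it. The hole is 81 mm from the axis, 13 mm wide along the turning, 20 mm along the radius, marked by a red line and red rim; the face round that circle is smooth. Five vials 41 mm high are fixed on it 40 mm from the axis.
- beaker: Loose glass beaker, 52 mm diameter, 66 mm high; leave alone. Origin: centre of the underside.
- diluent_bottle: Loose white bottle 37x40x94 mm; leave alone. Origin: centre of the underside.
- vial_rose: Loose vial with a rose cap, 22 mm diameter, 41 mm high; leave alone. Origin: centre of the underside.
Not all that is in view belongs to the job. What is shaped like the lock_pin but turquoise is not meant.

How it is judged:
By the outcome, as a careful person would: the job done as asked, in the order asked, and still so for the second after the job is handed in, with the robot touching nothing.
It also fails if it takes over 61 s, if anything falls off the work surface, if the arm or the gripper's body presses on something with over 40 N, if the wrist force passes 120 N, or if a joint passes its speed limit or range.

## Working session

There is one attempt and no reset: what is moved stays moved. The work goes in short steps, Python scripts to look and compute and a shell command to move; the robot and the scene stay as the last step left them, time stands still between calls to the robot, and variables do not carry over. Pictures are saved under pics/ and viewed, at most 10 in all, crops included, and the job is handed in when it is done.

```bash
mkdir -p pics; cat > h.py <<'E'
import numpy as np, cv2
from workcell import telemetry, grab_frame, calibration, bot, outline_of, landmark_of
def ray(cam,uv,z,c=None):
    c=c or calibration(cam); f=210/np.tan(np.radians(c['fovy'])/2); T=np.array(c['pose'])
    d=T[:3,:3]@np.array([(uv[0]-c['cx'])/f,(uv[1]-c['cy'])/f,1]); o=T[:3,3]
    return (o+d*(z-o[2])/d[2])
def save(n,im): cv2.imwrite('pics/'+n+'.png',cv2.cvtColor(im,cv2.COLOR_RGB2BGR))
E
python3 - <<'E'
from h import *
s=telemetry.observe(); print({k:np.round(v,3) for k,v in s.items()})
ims=[]
for cam in ['top','scene']:
    im=grab_frame(cam); ims.append(im)
    print(cam, np.round(calibration(cam)['pose'],2).tolist())
    for l,z in [('lock_pin',.007),('park_block',0),('guide',.078),('disc_hole',.06),('carousel_base',0)]:
        for r in landmark_of(l,cam)[:3]: print(cam,l,round(r['score'],2),np.round(r['xy'],1),np.round(ray(cam,r['xy'],z),3))
a=cv2.resize(np.vstack(ims),(800*560//800,840)); 
save('top',ims[0]); save('scene',ims[1])
E
```

```text
{'clock': np.float64(0.0), 'qpos': array([ 1.181,  0.522, -0.036,  1.6  ,  0.021,  1.021, -0.113]), 'qd': array([ 0.   , -0.001, -0.   , -0.002,  0.001,  0.001,  0.001]), 'joint_efforts': array([ 4.0000e-03, -9.2707e+01,  1.9810e+00, -3.6993e+01,  1.8000e-02,
        8.0000e-03,  0.0000e+00]), 'position': array([ 0.196, -0.593,  0.231]), 'tool_rot': array([-3.14,  0.  ,  0.32]), 'force': array([ 0.186, -0.221, -0.296]), 'moment': array([-0.055,  0.031, -0.017]), 'finger_force': np.float64(0.0), 'grip_width': np.float64(0.086)}
top [[0.01, -1.0, 0.06, 0.45], [-1.0, -0.01, 0.02, -0.14], [-0.02, -0.06, -1.0, 1.25], [0.0, 0.0, 0.0, 1.0]]
top lock_pin 0.56 [234.7 227.7] [0.463 0.036 0.007]
top lock_pin 0.56 [215. 232.] [0.449 0.1   0.007]
top lock_pin 0.16 [235.2 229.5] [0.458 0.034 0.007]
top park_block 0.64 [236.2 234.9] [0.44  0.032 0.   ]
top guide 0.55 [341.7 215.2] [ 0.503 -0.299  0.078]
top disc_hole 0.8 [357.9 176.5] [ 0.624 -0.352  0.06 ]
scene [[-0.91, -0.31, 0.29, 0.17], [-0.42, 0.65, -0.64, 0.61], [0.01, -0.7, -0.71, 0.9], [0.0, 0.0, 0.0, 1.0]]
scene lock_pin 0.71 [271.  283.2] [0.454 0.041 0.007]
scene lock_pin 0.49 [259.5 312.3] [0.443 0.122 0.007]
scene park_block 0.92 [273.3 284.4] [0.45  0.037 0.   ]
scene park_block 0.46 [314.8 167. ] [ 0.521 -0.398  0.   ]
scene guide 0.87 [308.3 168.9] [ 0.504 -0.296  0.078]
scene disc_hole 0.73 [256.2 155.1] [ 0.669 -0.307  0.06 ]
scene carousel_base 0.76 [278.5 183.9] [ 0.587 -0.284  0.   ]
```

View pics/top.png

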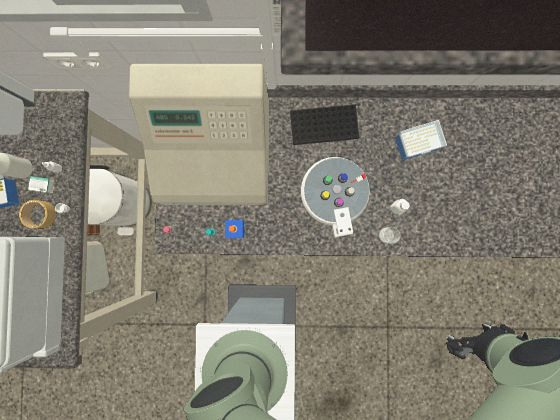

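View pics/scene.png

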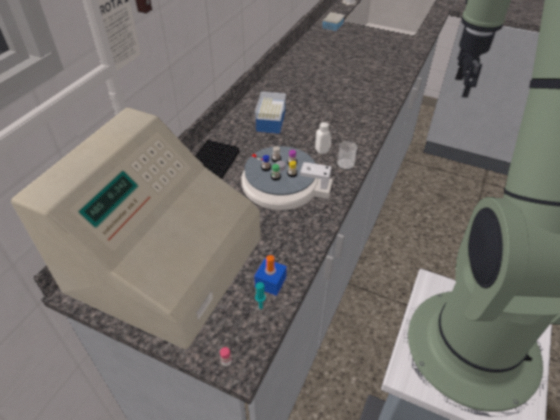

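Candidates: in the top view the orange handle in the blue block is at (234,229) and the turquoise look-alike is at (210,232). In the scene view they are at (270,265) and (260,293). The orange one in the blue block fits the description. In the top view the guide hole is at about (342,214) on the white arm, the bottle at (400,207) and the beaker at (389,236).

```bash
python3 - <<'E'
from h import *
im=cv2.cvtColor(cv2.imread('pics/scene.png'),cv2.COLOR_BGR2RGB); save('crop1',cv2.resize(im[220:340,180:340],None,fx=4,fy=4,interpolation=cv2.INTER_CUBIC))
for cam in ['top','scene']:
    im=cv2.cvtColor(cv2.imread(f'pics/{cam}.png'),cv2.COLOR_BGR2HSV)
    m=cv2.inRange(im,(3,170,150),(16,255,255)); 
    win=np.zeros_like(m); 
    if cam=='top': win[215:245,222:248]=1
    else: win[240:300,250:295]=1
    v,u=np.nonzero(m*win); print(cam,len(u),u.mean(),v.mean(),v.min(),v.max(),ray(cam,(u.mean(),v.mean()),.093 if cam=='top' else .072).round(3))
print('box base',ray('scene',(180,345),0),ray('scene',(258,240),0),ray('scene',(258,240),.05))
c=calibration('wrist'); print(c['fovy'],np.round(c['pose'],3).tolist())
E
```

```text
top 24 231.70833333333334 228.70833333333334 227 231 [0.459 0.033 0.093]
scene 65 269.6923076923077 260.9076923076923 255 270 [0.463 0.029 0.072]
box base [0.56099725 0.26034315 0.        ] [ 0.54455329 -0.06986869  0.        ] [ 0.52384042 -0.03195065  0.05      ]
64.73566374792128 [[0.316, -0.897, -0.311, 0.277], [-0.949, -0.298, -0.103, -0.567], [-0.0, 0.327, -0.945, 0.374], [0.0, 0.0, 0.0, 1.0]]
```

View pics/crop1.png

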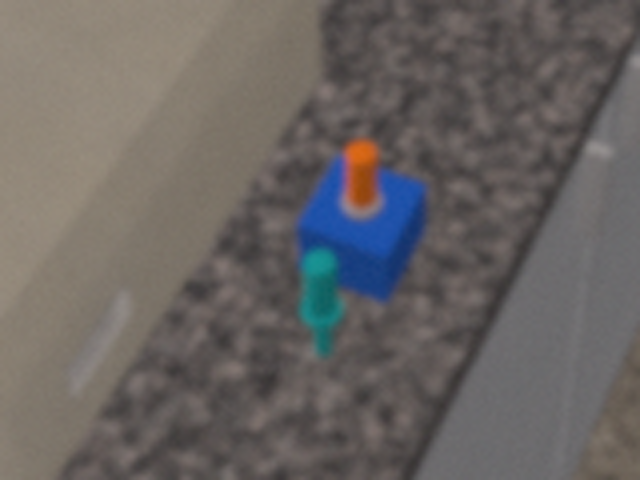

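The crop confirms it: the orange handle at (361,175) stands in the blue block, and the turquoise pin at (320,290) stands loose on the counter. I'll approach above the orange one.

```bash
python3 -m inch '[[0.037,-0.03,0,0,0,0,0.45],[0.037,-0.03,0,0,0,0,0.45],[0.037,-0.03,0,0,0,0,0.45],[0.037,-0.03,0,0,0,0,0.45],[0.037,-0.03,0,0,0,0,0.45]]' 40
python3 -m inch '[[0.037,-0.03,0,0,0,0,0.45],[0.026,-0.041,0,0,0,0,0.45],[0.026,-0.041,0,0,0,0,0.45],[0.026,-0.041,0,0,0,0,0.45],[0.026,-0.041,0,0,0,0,0.45]]'
python3 -m inch '[[0.026,-0.041,0,0,0,0,0.45],[0.026,-0.041,0,0,0,0,0.45],[0.026,-0.041,0,0,0,0,0.45],[0.026,-0.041,0,0,0,0,0.45],[0,0,0,0,0,-0.15,0.45]]'
python3 -m inch '[[0,0,0,0,0,-0.15,0.45],[0,0,0,0,0,-0.15,0.45],[0,0,0,0,0,-0.15,0.45],[0,0,0,0,0,-0.15,0.45],[0,0,0,0,0,-0.15,0.45]]'
```

```text
clock: 1.1
position: [0.3257, -0.3911, 0.2315]
tool_rot: [3.141, -0.0, 0.32]
force: [1.4, -0.7, 0.3]
grip_width: 0.0468
finger_force: 0.0
clock: 1.6
position: [0.398, -0.1624, 0.2316]
tool_rot: [3.141, -0.001, 0.32]
force: [1.4, -0.2, 0.7]
grip_width: 0.0467
finger_force: 0.0
clock: 2.1
position: [0.446, 0.0306, 0.2317]
tool_rot: [-3.14, -0.002, 0.471]
force: [0.1, -1.4, -0.3]
grip_width: 0.047
finger_force: 0.0
clock: 2.6
position: [0.445, 0.0241, 0.2314]
tool_rot: [3.141, -0.0, 1.226]
force: [-0.7, -0.5, 0.2]
grip_width: 0.0472
finger_force: 0.0
```

```bash
python3 - <<'E'
from h import *
s=telemetry.observe(); c=calibration('wrist'); im=grab_frame('wrist'); save('w1',im)
p=np.array(s['position']); yaw=s['tool_rot'][2]; print(p.round(4),yaw)
hsv=cv2.cvtColor(im,cv2.COLOR_RGB2HSV); m=cv2.inRange(hsv,(3,170,120),(16,255,255)); v,u=np.nonzero(m)
print(len(u),u.mean(),v.mean(),u.min(),u.max(),v.min(),v.max())
print('col c at mid',ray('wrist',(u.mean(),v.mean()),.075,c).round(4))
for r in landmark_of('park_block','wrist')[:1]+landmark_of('lock_pin','wrist')[:3]: print(r['score'],r['xy'],ray('wrist',r['xy'],.0,c).round(4))
r=outline_of('park_block','wrist'); print([ (q['score'],q['rect']) for q in r])
E
```

```text
[0.445  0.0241 0.2314] 1.2259243996788525
397 285.7984886649874 178.30730478589422 277 295 165 191
col c at mid [0.4583 0.0352 0.075 ]
0.79 [282.7, 167.2] [0.4554 0.0315 0.    ]
0.87 [253.4, 105.8] [0.4478 0.105  0.    ]
0.78 [283.7, 162.9] [0.4582 0.0357 0.    ]
[(0.81, [249.8, 133.1, 321.0, 204.8])]
```

View pics/w1.png

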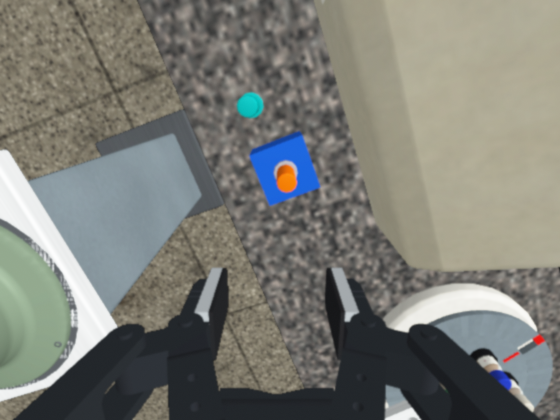

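The orange pin is at (286,180) and the turquoise one at (250,105). The lab instrument is to the right and clear of the fingers. I'll align and descend.

```bash
python3 -m inch '[[0.014,0.008,0.04,0,0,0,0.45],[0,0,0.04,0,0,0,0.45],[0,0,0.03,0,0,0,0.45],[0,0,0,0,0,0,0.45]]'
python3 - <<'E'
from h import *
s=telemetry.observe(); c=calibration('wrist'); im=grab_frame('wrist')
print(np.round(s['position'],4),s['tool_rot'])
hsv=cv2.cvtColor(im,cv2.COLOR_RGB2HSV); m=cv2.inRange(hsv,(3,170,120),(16,255,255)); v,u=np.nonzero(m)
print(len(u),u.mean(),v.mean(),u.min(),u.max(),v.min(),v.max(),ray('wrist',(u.mean(),v.mean()),.08,c).round(4)); save('w2',im)
E
```

```text
clock: 3.2
position: [0.4555, 0.0345, 0.1186]
tool_rot: [-3.137, 0.002, 1.217]
force: [0.0, -0.1, 0.6]
grip_width: 0.0465
finger_force: 0.0
[0.4555 0.0345 0.1186] [-3.13667584e+00  2.25599135e-03  1.21677369e+00]
1146 280.38394415357766 242.13612565445027 267 295 217 266 [0.4586 0.0368 0.08  ]
```

```bash
python3 -m inch '[[0.002,0.002,0.03,0,0,0,0.45],[0,0,0.028,0,0,0,0.45],[0,0,0,0,0,0,0.45],[0,0,0,0,0,0,0.8],[0,0,0,0,0,0,0.95]]' 40
python3 -m inch '[[0,0,0,0,0,0,0.95],[0,0,0,0,0,0,0.95]]'
python3 -c "
from h import *
s=telemetry.observe(); print(s['position'],s['force'],s['moment'],s['grip_width'],s['finger_force'])"
```

```text
clock: 3.75
position: [0.4609, 0.0358, 0.0652]
tool_rot: [3.139, -0.001, 1.219]
force: [0.4, -0.8, 0.4]
grip_width: 0.0188
finger_force: 2.4
clock: 3.95
position: [0.4609, 0.0357, 0.0652]
tool_rot: [3.139, -0.001, 1.219]
force: [-2.9, 0.2, 12.1]
grip_width: 0.0169
finger_force: 38.7
[0.46085947 0.03569247 0.06518085] [-2.94136448  0.1881314  12.14791003] [ 0.02789489  0.64220673 -0.02817181] 0.016883674970050375 38.687947327271104
```

```bash
python3 -m inch '[[0,0,-0.03,0,0,0,0.95],[0,0,-0.045,0,0,0,0.95],[0,0,-0.045,0,0,0,0.95],[0,0,0,0,0,0,0.95]]' 40
python3 -m inch '[[-0.043,0.022,0,0,0,0,0.95],[-0.043,0.022,0,0,0,0,0.95],[-0.043,0.022,0,0,0,0,0.95],[-0.043,0.022,0,0,0,0,0.95],[-0.043,0.022,0,0,0,0,0.95]]'
python3 -m inch '[[-0.043,0.022,0,0,0,0,0.95],[-0.043,0.022,0,0,0,0,0.95],[0,0,0,0,0,0.15,0.95],[0,0,0,0,0,0.15,0.95],[0,0,0,0,0,0.15,0.95]]'
python3 -m inch '[[0,0,0,0,0,0.15,0.95],[0,0,0,0,0,0.15,0.95],[0,0,0,0,0,0.15,0.95],[0,0,0,0,0,0.15,0.95],[0,0,0,0,0,0,0.95]]'
python3 - <<'E'
from h import *
s=telemetry.observe(); print(s['position'],s['tool_rot'],s['force'],s['grip_width'])
c=calibration('wrist'); im=grab_frame('wrist'); save('w3',im)
for r in landmark_of('guide','wrist')[:2]: print(r['score'],r['xy'],ray('wrist',r['xy'],.078,c).round(4))
for r in landmark_of('lock_pin','wrist')[:2]: print(r['score'],r['xy'],ray('wrist',r['xy'],s['position'][2]-.058,c).round(4))
for r in landmark_of('carousel_base','wrist')[:1]: print(r['score'],r['xy'],ray('wrist',r['xy'],0,c).round(4))
E
```

```text
clock: 4.35
position: [0.4623, 0.036, 0.1894]
tool_rot: [3.133, -0.003, 1.219]
force: [-0.0, -0.4, -1.3]
grip_width: 0.0167
finger_force: 39.7
clock: 4.85
position: [0.4892, -0.2063, 0.1847]
tool_rot: [3.14, 0.0, 1.219]
force: [1.3, 0.7, 0.2]
grip_width: 0.0165
finger_force: 39.6
clock: 5.35
position: [0.5009, -0.3003, 0.1845]
tool_rot: [3.141, -0.001, 0.762]
force: [-0.2, 0.1, -0.6]
grip_width: 0.0166
finger_force: 39.6
clock: 5.85
position: [0.5012, -0.2998, 0.1845]
tool_rot: [3.141, -0.001, 0.167]
force: [0.6, 0.5, -1.2]
grip_width: 0.0167
finger_force: 39.6
[ 0.50116464 -0.29979491  0.18449406] [ 3.14111278e+00 -1.14837498e-03  1.66827788e-01] [ 0.55064877  0.54796458 -1.16640026] 0.016724030859146994
0.96 [275.9, 211.0] [ 0.501  -0.2994  0.078 ]
0.82 [274.8, 238.2] [ 0.4984 -0.2992  0.1265]
0.6 [273.9, 100.6] [ 0.5823 -0.2837  0.    ]
```

View pics/w3.png

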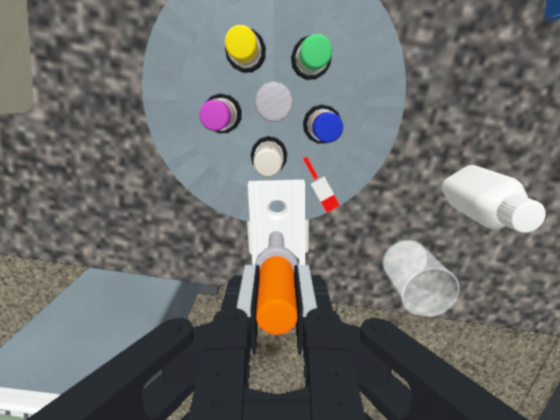

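```bash
python3 - <<'E'
from h import *
c=calibration('wrist'); im=cv2.cvtColor(cv2.imread('pics/w3.png'),cv2.COLOR_BGR2RGB)
save('c3',cv2.resize(im[180:260,240:315],None,fx=7,fy=7,interpolation=cv2.INTER_CUBIC))
g=im[185:225,255:300].astype(int).min(axis=2); m=(g<190).astype(np.uint8); n,l,st,ce=cv2.connectedComponentsWithStats(m)
for i in range(1,n): print(st[i],ce[i]+[255,185],ray('wrist',ce[i]+[255,185],.078,c).round(4))
for uv in [(277,206),(275,236)]: print(uv,ray('wrist',uv,.078,c).round(4),ray('wrist',uv,.1265,c).round(4))
print(ray('wrist',(274,101),.068,c).round(4))
E
```

```text
[ 14  15  17  12 157] [276.70700637 205.77070064] [ 0.5054 -0.2993  0.078 ]
(277, 206) [ 0.5053 -0.2996  0.078 ] [ 0.5206 -0.2968  0.1265]
(275, 236) [ 0.4797 -0.3025  0.078 ] [ 0.5    -0.2991  0.1265]
[ 0.5821 -0.2837  0.068 ]
```

View pics/c3.png

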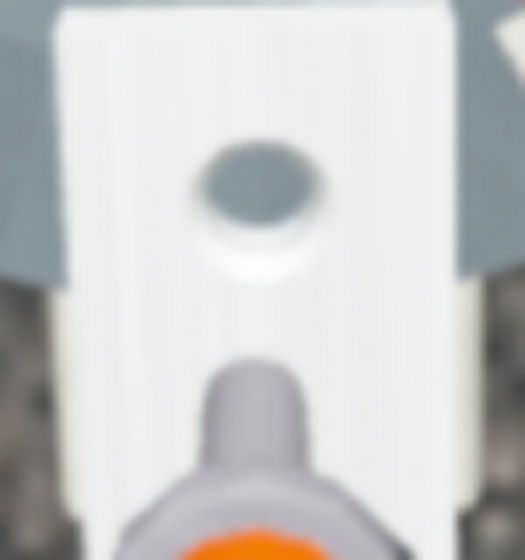

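The guide rim centre is at (277,210), which is about (0.5018,-0.2993) in the wrist view. The pin tip reads about 3 mm short of it in x, and the top and scene cameras agree. I'll shift and lower to just above the arm.

```bash
python3 -m inch '[[0.003,0,0.02,0,0,0,0.95],[0,0,0.018,0,0,0,0.95],[0,0,0,0,0,0,0.95]]'
python3 - <<'E'
from h import *
s=telemetry.observe(); print(s['position'],s['tool_rot'],s['force'])
c=calibration('wrist'); im=grab_frame('wrist')
for r in landmark_of('guide','wrist')[:1]: print(r['score'],r['xy'],ray('wrist',r['xy'],.078,c).round(4))
for r in landmark_of('lock_pin','wrist')[:1]: print(r['score'],r['xy'],ray('wrist',r['xy'],s['position'][2]-.058,c).round(4))
save('c4',cv2.resize(im[190:290,225:325],None,fx=6,fy=6,interpolation=cv2.INTER_CUBIC))
E
```

```text
clock: 6.35
position: [0.5029, -0.2989, 0.1435]
tool_rot: [-3.139, 0.002, 0.172]
force: [0.5, -0.5, -0.3]
grip_width: 0.0163
finger_force: 39.6
[ 0.50287546 -0.29892436  0.14352335] [-3.13940715e+00  2.42553271e-03  1.71963814e-01] [ 0.51879723 -0.48319995 -0.3022175 ]
0.59 [280.1, 232.5] [ 0.5014 -0.3015  0.078 ]
0.94 [275.5, 235.9] [ 0.5015 -0.2984  0.0855]
```

View pics/c4.png

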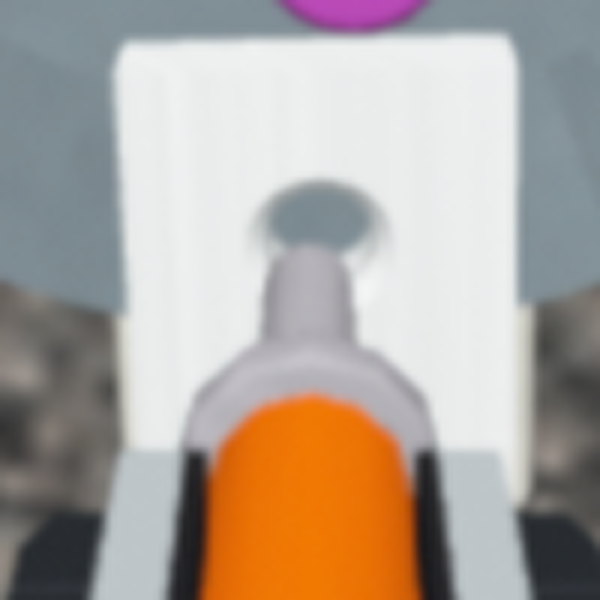

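The pin tip at crop (310,245) is slightly left of the rim centre at crop (320,245), about 1.5 mm in tool y. I'll correct that and lower into the guide, keeping the tip above the disc.

```bash
cat > ph.py <<'E'
from h import *
AX=np.array([.5835,-.2837]); G=np.arctan2(-.2993+.2837,.5035-.5835)
def phase(cam='wrist'):
    t=telemetry.observe()['clock']; c=calibration(cam); im=grab_frame(cam)
    hsv=cv2.cvtColor(im,cv2.COLOR_RGB2HSV)
    m=cv2.inRange(hsv,(0,150,90),(3,255,255))|cv2.inRange(hsv,(172,150,90),(179,255,255))
    v,u=np.nonzero(m); P=np.array([ray(cam,q,.058,c)[:2] for q in zip(u,v)]).reshape(-1,2)-AX
    r=np.hypot(*P.T); P=P[(r>.055)&(r<.108)]
    if len(P)<4: return t,None,len(P),im
    d=(P/np.hypot(*P.T)[:,None]).mean(0); a=np.arctan2(d[1],d[0])-G
    return t,(a+np.pi)%(2*np.pi)-np.pi,len(P),im
E
python3 -m inch '[[0.001,0.0015,0.004,0,0,0,0.95],[0,0,0.004,0,0,0,0.95],[0,0,0.003,0,0,0,0.95],[0,0,0,0,0,0,0.95]]'
python3 -m inch '[[0,0,0.004,0,0,0,0.95],[0,0,0.003,0,0,0,0.95],[0,0,0,0,0,0,0.95]]'
python3 - <<'E'
from ph import *
s=telemetry.observe(); print(s['position'],s['tool_rot'],s['force'],s['moment'])
for i in range(4):
    t,a,n,im=phase(); t2,a2,n2,_=phase('top'); print(t,a,n,'top',t2,a2,n2)
save('w5',im)
E
```

```text
clock: 6.9
position: [0.505, -0.3006, 0.1339]
tool_rot: [-3.141, 0.0, 0.17]
force: [-1.2, 0.1, -0.5]
grip_width: 0.0168
finger_force: 39.6
clock: 7.2
position: [0.505, -0.3006, 0.1268]
tool_rot: [-3.141, 0.0, 0.17]
force: [-0.2, -0.7, -0.8]
grip_width: 0.0167
finger_force: 39.6
[ 0.50498264 -0.30058255  0.12683886] [-3.14121109e+00  4.98631913e-04  1.69852048e-01] [-0.19723306 -0.73612838 -0.78240328] [ 0.01110983 -0.02960711  0.01125041]
7.2 -1.7342445060301 632 top 7.25 -1.6152873083620483 8
7.3 -1.435882633380828 547 top 7.35 -1.3126148447168333 8
7.4 -1.139093154590043 504 top 7.45 -1.0042305185056755 13
7.5 -0.8442628515291144 476 top 7.55 -0.7031957875198884 14
```

The pin is in the guide without side force, and the phase tracking gives a steady 3 rad/s. I'll press just after the hole passes the guide at about t=7.78.

```bash
python3 -m inch '[[0,0,0.0025,0,0,0,0.95],[0,0,0.0025,0,0,0,0.95],[0,0,0,0,0,0,0.95],[0,0,0.002,0,0,0,0.95],[0,0,0.002,0,0,0,0.95]]'
python3 -m inch '[[0,0,0.002,0,0,0,0.95],[0,0,0.002,0,0,0,0.95],[0,0,0,0,0,0,0.95]]'
python3 - <<'E'
from ph import *
for i in range(4):
    t,a,n,im=phase(); s=telemetry.observe(); print(t,a,n,np.round(s['position'],4),np.round(s['force'],1),np.round(s['moment'],2))
E
```

```text
clock: 8.1
position: [0.5052, -0.3007, 0.1182]
tool_rot: [3.142, -0.0, 0.17]
force: [0.4, -0.1, -0.5]
grip_width: 0.0171
finger_force: 39.7
clock: 8.4
position: [0.5051, -0.3008, 0.1141]
tool_rot: [-3.142, 0.0, 0.17]
force: [0.1, -2.1, 1.6]
grip_width: 0.0161
finger_force: 39.8
8.4 1.427980279068028 599 [ 0.5052 -0.3008  0.1142] [-0.5 -1.2  0.9] [-0.25 -0.01  0.01]
8.45 1.4762266359635845 611 [ 0.5052 -0.3008  0.1144] [ 0.3 -2.2  1.5] [-0.26 -0.01  0.07]
8.5 1.525995083201206 629 [ 0.5052 -0.3008  0.1144] [-0.4 -0.7  1. ] [-0.25 -0.06 -0.02]
8.55 1.577421631180715 631 [ 0.5052 -0.3008  0.1144] [ 0.4 -0.9  1. ] [-0.28 -0.08  0.04]
```

```bash
python3 -m inch '[[0,0,0.001,0,0,0,0.95],[0,0,0,0,0,0,0.95],[0,0,0,0,0,0,0.95],[0,0,0,0,0,0,0.95],[0,0,0,0,0,0,0.95]]' >/dev/null
python3 -m inch '[[0,0,0,0,0,0,0.95],[0,0,0,0,0,0,0.95],[0,0,0,0,0,0,0.95],[0,0,0,0,0,0,0.95],[0,0,0,0,0,0,0.95]]' >/dev/null
python3 -m inch '[[0,0,0,0,0,0,0.95],[0,0,0,0,0,0,0.95],[0,0,0,0,0,0,0.95],[0,0,0,0,0,0,0.95],[0,0,0,0,0,0,0.95]]'
python3 - <<'E'
from ph import *
for i in range(4):
    t,a,n,im=phase(); s=telemetry.observe(); print(t,a,n,np.round(s['position'],4),np.round(s['force'],1),np.round(s['moment'],2))
save('w6',im)
E
```

```text
clock: 10.1
position: [0.5052, -0.3007, 0.1133]
tool_rot: [-3.142, -0.0, 0.17]
force: [-0.4, -1.7, 0.6]
grip_width: 0.0172
finger_force: 39.8
10.1 2.5653962257168077 109 [ 0.5052 -0.3007  0.1133] [ 1.  -1.5  1.1] [-0.32 -0.05  0.  ]
10.15 2.5944806946778325 91 [ 0.5052 -0.3007  0.1133] [-0.5 -1.4  2.3] [-0.35 -0.05 -0.  ]
10.2 2.625471319531588 76 [ 0.5052 -0.3007  0.1133] [ 0.4 -1.8  1.4] [-0.33 -0.09 -0.04]
10.25 2.65329341645987 63 [ 0.5052 -0.3007  0.1133] [ 0.1 -0.7  1.4] [-0.33 -0.08  0.04]
```

```bash
python3 -m inch '[[0,0,0,0,0,0,0.95],[0,0,0,0,0,0,0.95],[0,0,0,0,0,0,0.95],[0,0,0,0,0,0,0.95],[0,0,0,0,0,0,0.95]]' >/dev/null
python3 -m inch '[[0,0,0,0,0,0,0.95],[0,0,0,0,0,0,0.95],[0,0,0,0,0,0,0.95],[0,0,0,0,0,0,0.95],[0,0,0,0,0,0,0.95]]' >/dev/null
python3 -m inch '[[0,0,0,0,0,0,0.95],[0,0,0,0,0,0,0.95],[0,0,0,0,0,0,0.95],[0,0,0,0,0,0,0.95],[0,0,0,0,0,0,0.95]]' >/dev/null
python3 -m inch '[[0,0,0,0,0,0,0.95],[0,0,0,0,0,0,0.95],[0,0,0,0,0,0,0.95],[0,0,0,0,0,0,0.95],[0,0,0,0,0,0,0.95]]' >/dev/null
python3 -m inch '[[0,0,0,0,0,0,0.95],[0,0,0,0,0,0,0.95],[0,0,0,0,0,0,0.95],[0,0,0,0,0,0,0.95],[0,0,0,0,0,0,0.95]]' >/dev/null
python3 -m inch '[[0,0,0,0,0,0,0.95],[0,0,0,0,0,0,0.95],[0,0,0,0,0,0,0.95],[0,0,0,0,0,0,0.95],[0,0,0,0,0,0,0.95]]' >/dev/null
python3 -m inch '[[0,0,0,0,0,0,0.95],[0,0,0,0,0,0,0.95],[0,0,0,0,0,0,0.95],[0,0,0,0,0,0,0.95],[0,0,0,0,0,0,0.95]]' >/dev/null
python3 - <<'E'
from ph import *
for i in range(3):
    t,a,n,im=phase(); s=telemetry.observe(); print(t,a,n,np.round(s['position'],4),np.round(s['force'],1),np.round(s['moment'],2))
E
```

```text
13.8 -1.5403517512805251 632 [ 0.5052 -0.3007  0.1133] [0.7 0.1 0.7] [-0.3  -0.1  -0.02]
13.85 -1.511193604265701 618 [ 0.5052 -0.3007  0.1133] [ 0.1 -0.9 -0.1] [-0.34 -0.08  0.01]
13.9 -1.4816269811037213 605 [ 0.5052 -0.3007  0.1133] [-0.2 -1.4  1.5] [-0.34 -0.06 -0.07]
```

```bash
python3 -m inch '[[0,0,0.0007,0,0,0,0.95],[0,0,0,0,0,0,0.95],[0,0,0,0,0,0,0.95],[0,0,0,0,0,0,0.95],[0,0,0,0,0,0,0.95]]' >/dev/null
python3 -m inch '[[0,0,0,0,0,0,0.95],[0,0,0,0,0,0,0.95],[0,0,0,0,0,0,0.95],[0,0,0,0,0,0,0.95],[0,0,0,0,0,0,0.95]]' >/dev/null
python3 -m inch '[[0,0,0,0,0,0,0.95],[0,0,0,0,0,0,0.95],[0,0,0,0,0,0,0.95],[0,0,0,0,0,0,0.95],[0,0,0,0,0,0,0.95]]' >/dev/null
python3 - <<'E'
from ph import *
for i in range(4):
    t,a,n,im=phase(); s=telemetry.observe(); print(t,a,n,np.round(s['position'],4),np.round(s['force'],1),np.round(s['moment'],2))
E
```

```text
15.45 -0.9525625758706173 514 [ 0.5051 -0.3007  0.1126] [ 0.3 -0.8  0.8] [-0.4  -0.09 -0.  ]
15.5 -0.9367701860592472 513 [ 0.5052 -0.3007  0.1126] [-0.3 -0.4  1.3] [-0.39 -0.04 -0.  ]
15.55 -0.9206370527457288 512 [ 0.5052 -0.3007  0.1126] [ 1.  -0.6  1.8] [-0.41 -0.12  0.01]
15.6 -0.9051503966620587 513 [ 0.5052 -0.3007  0.1126] [ 1.  -1.3  0.8] [-0.32 -0.12  0.03]
```

```bash
python3 -m inch '[[0,0,0.0003,0,0,0,0.95],[0,0,0,0,0,0,0.95],[0,0,0,0,0,0,0.95],[0,0,0,0,0,0,0.95],[0,0,0,0,0,0,0.95]]' >/dev/null
python3 -m inch '[[0,0,0,0,0,0,0.95],[0,0,0,0,0,0,0.95],[0,0,0,0,0,0,0.95],[0,0,0,0,0,0,0.95],[0,0,0,0,0,0,0.95]]' >/dev/null
python3 -m inch '[[0,0,0,0,0,0,0.95],[0,0,0,0,0,0,0.95],[0,0,0,0,0,0,0.95],[0,0,0,0,0,0,0.95],[0,0,0,0,0,0,0.95]]' >/dev/null
python3 -m inch '[[0,0,0,0,0,0,0.95],[0,0,0,0,0,0,0.95],[0,0,0,0,0,0,0.95],[0,0,0,0,0,0,0.95],[0,0,0,0,0,0,0.95]]' >/dev/null
python3 - <<'E'
from ph import *
for i in range(3):
    t,a,n,im=phase(); s=telemetry.observe(); print(t,a,n,np.round(s['position'],4),np.round(s['force'],1),np.round(s['moment'],2))
E
```

```text
17.65 -0.4668921939915105 453 [ 0.5052 -0.3007  0.1123] [ 0.2 -1.7  1.6] [-0.36 -0.1  -0.02]
17.7 -0.456513684081882 454 [ 0.5052 -0.3007  0.1123] [-0.8 -0.4  1.8] [-0.4  -0.05 -0.02]
17.75 -0.44605358091322955 452 [ 0.5052 -0.3007  0.1123] [ 0.2 -1.3  1.7] [-0.35 -0.08  0.03]
```

```bash
python3 -m inch '[[0,0,0.0001,0,0,0,0.95],[0,0,0,0,0,0,0.95],[0,0,0,0,0,0,0.95],[0,0,0,0,0,0,0.95],[0,0,0,0,0,0,0.95]]' >/dev/null
python3 -m inch '[[0,0,0,0,0,0,0.95],[0,0,0,0,0,0,0.95],[0,0,0,0,0,0,0.95],[0,0,0,0,0,0,0.95],[0,0,0,0,0,0,0.95]]'
python3 - <<'E'
from ph import *
for i in range(3):
    t,a,n,im=phase(); s=telemetry.observe(); print(t,a,n,np.round(s['position'],4),np.round(s['force'],1),np.round(s['moment'],2))
E
```

```text
clock: 18.8
position: [0.5051, -0.3007, 0.1122]
tool_rot: [-3.142, 0.0, 0.17]
force: [0.6, -2.6, 1.0]
grip_width: 0.017
finger_force: 39.9
18.8 -0.28336391194281063 237 [ 0.5052 -0.3007  0.1122] [-0.4 -0.9  2. ] [-0.37 -0.07 -0.01]
18.85 -0.2763451009793432 217 [ 0.5052 -0.3007  0.1122] [ 0.2 -1.8  2.7] [-0.41 -0.15  0.01]
18.9 -0.26752887402283854 193 [ 0.5052 -0.3008  0.1122] [ 0.6 -1.   1.8] [-0.44 -0.05  0.  ]
```

```bash
cat > st.py <<'E'
from ph import *
for i in range(2):
    t,a,n,im=phase(); s=telemetry.observe(); print(t,a,n,np.round(s['position'],4),np.round(s['force'],1),np.round(s['moment'],2))
E
python3 -m inch '[[0,0,0,0,0,0,0.95],[0,0,0,0,0,0,0.95],[0,0,0,0,0,0,0.95],[0,0,0,0,0,0,0.95],[0,0,0,0,0,0,0.95]]' >/dev/null; python3 st.py
python3 -m inch '[[0,0,0,0,0,0,0.95],[0,0,0,0,0,0,0.95],[0,0,0,0,0,0,0.95],[0,0,0,0,0,0,0.95],[0,0,0,0,0,0,0.95]]' >/dev/null; python3 st.py
python3 -m inch '[[0,0,0,0,0,0,0.95],[0,0,0,0,0,0,0.95],[0,0,0,0,0,0,0.95],[0,0,0,0,0,0,0.95]]'  >/dev/null; python3 st.py
```

```text
19.45 -0.15092440496699489 85 [ 0.5051 -0.3007  0.1122] [ 0.8 -0.8  1.9] [-0.35 -0.08 -0.08]
19.5 -0.14291668733622043 84 [ 0.5052 -0.3007  0.1122] [-0.2 -0.7  2.1] [-0.39 -0.09  0.04]
20.05 -0.03777835964780252 82 [ 0.5052 -0.3007  0.1122] [-0.1 -1.6  2.5] [-0.39 -0.11  0.02]
20.1 -0.037315624842857886 83 [ 0.5052 -0.3007  0.1122] [ 0.8 -1.5  1.6] [-0.44 -0.09  0.  ]
20.55 -0.0375989529927363 83 [ 0.5052 -0.3007  0.1122] [ 0.9 -0.9  0.7] [-0.4  -0.11  0.  ]
20.6 -0.03760836079067298 83 [ 0.5052 -0.3007  0.1122] [ 0.5 -1.4  1.9] [-0.44 -0.08  0.07]
```

```bash
python3 -m inch '[[0,0,0.001,0,0,0,0.95],[0,0,0.001,0,0,0,0.95],[0,0,0,0,0,0,0.95]]'; python3 st.py
```

```text
clock: 20.95
position: [0.5052, -0.3007, 0.1101]
tool_rot: [-3.141, 0.0, 0.17]
force: [-0.4, -1.5, 2.6]
grip_width: 0.0165
finger_force: 39.9
20.95 -0.0376338886804386 83 [ 0.5052 -0.3007  0.1101] [-0.2 -0.9  2. ] [-0.35 -0.04 -0.02]
21.0 -0.03732655137792218 83 [ 0.5052 -0.3007  0.1102] [ 0.2 -1.   3.4] [-0.4  -0.09 -0.02]
```

```bash
cat > fz.py <<'E'
from ph import *
F=[];A=[]
for i in range(6):
    t,a,n,im=phase(); s=telemetry.observe(); F.append(list(s['force'])+list(s['moment'])); A.append(a)
print(t,np.round(A[-1],4),np.round(s['position'],4),np.mean(F,0).round(2))
save('w%d'%(t*100),im)
E
python3 fz.py
python3 -m inch '[[0,0,0.001,0,0,0,0.95],[0,0,0.0005,0,0,0,0.95],[0,0,0,0,0,0,0.95]]' >/dev/null; python3 fz.py
python3 - <<'E'
import cv2
im=cv2.imread('pics/w%d.png'%0) if 0 else None
import glob; f=sorted(glob.glob('pics/w2*.png'))[-1]; print(f)
im=cv2.imread(f); cv2.imwrite('pics/c8.png',cv2.resize(im[60:300,140:440],None,fx=2.5,fy=2.5,interpolation=cv2.INTER_CUBIC))
E
```

```text
21.3 -0.0367 [ 0.5052 -0.3007  0.1103] [ 0.19 -1.77  2.38 -0.41 -0.06 -0.01]
21.9 -0.036 [ 0.5052 -0.3007  0.1087] [ 0.22 -1.31  2.87 -0.44 -0.07  0.  ]
pics/w2190.png
```

View pics/c8.png

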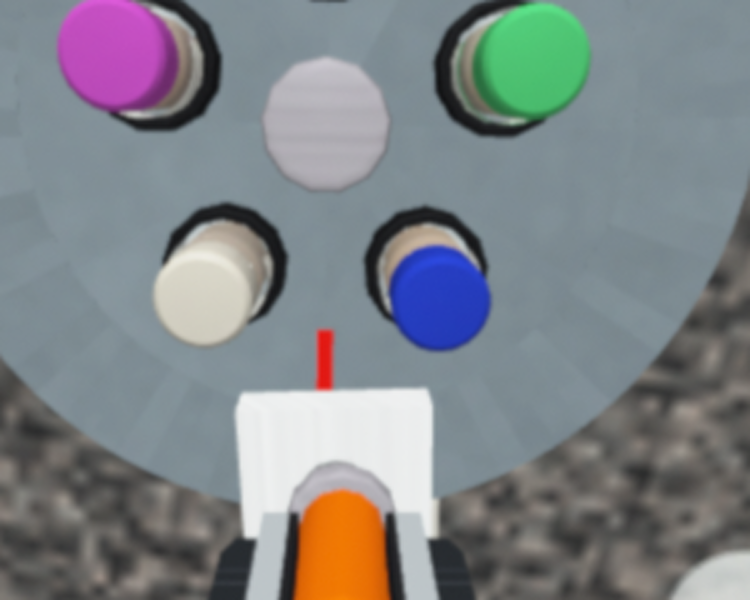

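The disc has stopped about 3 mm short. The red line is at crop x=325, against the arm and pin axis at about 338. Fz rises with depth at the spring rate, so the pin is still braking on the face and has not been captured. I'll ease off until it creeps.

```bash
python3 -m inch '[[0,0,-0.0015,0,0,0,0.95],[0,0,-0.0015,0,0,0,0.95],[0,0,-0.0005,0,0,0,0.95],[0,0,0,0,0,0,0.95],[0,0,0,0,0,0,0.95]]' >/dev/null; python3 st.py
python3 -m inch '[[0,0,-0.0003,0,0,0,0.95],[0,0,0,0,0,0,0.95],[0,0,0,0,0,0,0.95],[0,0,0,0,0,0,0.95]]' >/dev/null; python3 st.py
```

```text
22.45 -0.037617305509327625 82 [ 0.5051 -0.3007  0.1121] [ 1.3 -2.1  1.9] [-0.4  -0.1   0.04]
22.5 -0.0377498276867092 82 [ 0.5052 -0.3007  0.1121] [ 0.4 -1.7  2.5] [-0.42 -0.13 -0.04]
22.95 -0.03769663731410766 81 [ 0.5051 -0.3007  0.1125] [ 0.8 -1.6  2.7] [-0.4  -0.1  -0.02]
23.0 -0.03768669452773965 81 [ 0.5051 -0.3007  0.1125] [ 0.5 -1.6  2.4] [-0.45 -0.05  0.08]
```

```bash
python3 -m inch '[[0,0,-0.0004,0,0,0,0.95],[0,0,0,0,0,0,0.95],[0,0,0,0,0,0,0.95]]' >/dev/null; python3 fz.py
python3 -m inch '[[0,0,-0.0004,0,0,0,0.95],[0,0,0,0,0,0,0.95],[0,0,0,0,0,0,0.95]]' >/dev/null; python3 fz.py
```

```text
23.6 0.0424 [ 0.5051 -0.3007  0.1129] [ 0.33 -1.32 -0.42 -0.39 -0.1   0.01]
24.2 0.0423 [ 0.5052 -0.3007  0.1133] [ 0.11 -1.35 -0.73 -0.43 -0.07 -0.  ]
```

The disc moved on to +0.042 and stopped, and Fz fell to its no-load value, so the pin has dropped into the hole. Next I'll push it home gently.

```bash
python3 -m inch '[[0,0,0.001,0,0,0,0.95],[0,0,0.0015,0,0,0,0.95],[0,0,0.0015,0,0,0,0.95],[0,0,0,0,0,0,0.95]]' >/dev/null; python3 st.py
python3 -m inch '[[0,0,0.002,0,0,0,0.95],[0,0,0.002,0,0,0,0.95],[0,0,0.002,0,0,0,0.95],[0,0,0,0,0,0,0.95]]' >/dev/null; python3 st.py
```

```text
24.65 0.04167829886747754 84 [ 0.5052 -0.3007  0.1092] [ 0.7 -1.2  0.3] [-0.4  -0.04 -0.02]
24.7 0.04179456941730386 85 [ 0.5052 -0.3007  0.1093] [ 0.8 -2.1 -0.7] [-0.41 -0.13  0.03]
25.15 0.041006416913263344 91 [ 0.5051 -0.3007  0.1031] [ 0.3 -1.7  0.5] [-0.41 -0.08 -0.02]
25.2 0.041461225553673486 92 [ 0.5051 -0.3007  0.1032] [ 0.6 -1.8 -0.1] [-0.39 -0.16  0.01]
```

```bash
python3 -m inch '[[0,0,0.0015,0,0,0,0.95],[0,0,0.0015,0,0,0,0.95],[0,0,0.001,0,0,0,0.95],[0,0,0,0,0,0,0.95]]' >/dev/null; python3 st.py
python3 -m inch '[[0,0,0.0005,0,0,0,0.95],[0,0,0,0,0,0,0.95]]' ; python3 -m inch '[[0,0,0.0005,0,0,0,0.95],[0,0,0,0,0,0,0.95]]'; python3 st.py
```

```text
25.65 0.04205341358750214 95 [ 0.5051 -0.3007  0.0992] [-0.1 -1.4  0.4] [-0.39 -0.08 -0.05]
25.7 0.04219357483718067 96 [ 0.5051 -0.3007  0.0993] [ 0.3 -2.  -0.2] [-0.39 -0.11  0.  ]
clock: 25.95
position: [0.5052, -0.3007, 0.0988]
tool_rot: [-3.142, 0.0, 0.17]
force: [-0.3, -1.4, 0.3]
grip_width: 0.0167
finger_force: 39.7
clock: 26.15
position: [0.5052, -0.3007, 0.0983]
tool_rot: [3.142, -0.0, 0.17]
force: [0.7, -1.5, 0.5]
grip_width: 0.0168
finger_force: 39.8
26.15 0.04302132161497507 94 [ 0.5052 -0.3007  0.0983] [ 0.6 -2.1  0.9] [-0.38 -0.04 -0.02]
26.2 0.04330887427391783 95 [ 0.5052 -0.3007  0.0984] [-0.  -1.4  1.2] [-0.42 -0.07  0.01]
```

```bash
python3 -m inch '[[0,0,0.0003,0,0,0,0.95],[0,0,0,0,0,0,0.95]]' ; python3 fz.py; python3 -m inch '[[0,0,0.0003,0,0,0,0.95],[0,0,0,0,0,0,0.95]]'; python3 fz.py
```

```text
clock: 26.45
position: [0.5052, -0.3008, 0.0983]
tool_rot: [3.141, -0.0, 0.17]
force: [-0.8, -1.2, 6.1]
grip_width: 0.0169
finger_force: 40.4
26.7 0.043 [ 0.5052 -0.3007  0.0983] [-1.31 -0.71  6.25 -0.2   0.22  0.  ]
clock: 26.95
position: [0.5053, -0.3008, 0.0983]
tool_rot: [3.141, -0.0, 0.17]
force: [-2.4, -1.1, 11.1]
grip_width: 0.0167
finger_force: 41.0
27.2 0.0431 [ 0.5053 -0.3007  0.0982] [-2.25 -0.06 10.99 -0.04  0.5   0.02]
```

The flange is seated: z has stopped at 0.098 and Fz is rising. I'll unload, release and retreat straight up.

```bash
python3 -m inch '[[0,0,-0.0003,0,0,0,0.95],[0,0,0,0,0,0,0.6],[0,0,0,0,0,0,0.45],[0,0,0,0,0,0,0.45],[0,0,0,0,0,0,0.45]]'
python3 -m inch '[[0,0,-0.01,0,0,0,0.45],[0,0,-0.02,0,0,0,0.45],[0,0,-0.03,0,0,0,0.45],[0,0,-0.04,0,0,0,0.45],[0,0,-0.03,0,0,0,0.45]]'
python3 fz.py; python3 - <<'E'
import sys; sys.path.insert(0,'.')
from ph import *
im=grab_frame('wrist'); t=grab_frame('top'); sc=grab_frame('scene')
a=cv2.resize(im,(533,400)); b=np.vstack([cv2.resize(t[150:250,290:420],(260,200)),cv2.resize(sc[110:220,220:370],(260,200))])
save('fin',np.hstack([a,b]))
E
```

```text
clock: 27.75
position: [0.5051, -0.3006, 0.0978]
tool_rot: [-3.141, 0.0, 0.17]
force: [0.2, -0.5, -0.2]
grip_width: 0.0467
finger_force: 0.0
clock: 28.25
position: [0.5054, -0.3008, 0.231]
tool_rot: [3.141, -0.001, 0.17]
force: [-0.2, -0.4, -0.0]
grip_width: 0.0472
finger_force: 0.0
28.5 0.0523 [ 0.5047 -0.3005  0.2274] [ 0.13 -0.19  0.29 -0.02 -0.03  0.  ]
```

View pics/fin.png

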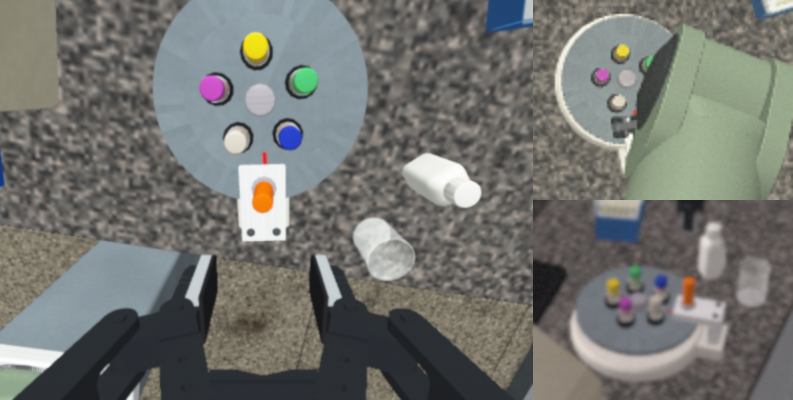

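The picture shows the orange pin upright in the arm at (263,193), with its flange on the arm. The red line points at it, the bottle and beaker are untouched, and the disc is at rest. I'll check once more that it stays still, then hand in.

```bash
python3 -m inch '[[0,0,0,0,0,0,0.45],[0,0,0,0,0,0,0.45],[0,0,0,0,0,0,0.45],[0,0,0,0,0,0,0.45],[0,0,0,0,0,0,0.45]]' >/dev/null; python3 st.py && python3 -c "
from h import *
print(bot.job_done())"
```

```text
29.2 0.052598139547963996 29 [ 0.5052 -0.3007  0.228 ] [-0.3 -0.5  0.3] [-0.   -0.02 -0.02]
29.25 0.051651588293292416 28 [ 0.5052 -0.3007  0.228 ] [-0.9 -0.4  0.4] [-0.   -0.01  0.05]
the job is handed in; nothing more can be done
None
```

The carousel is locked: the lock pin is fully home through the arm and disc and released, the disc stayed at rest in the final check, and I handed the job in at about 29 s of the 61 s allowed.

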